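# Slide the electrode carrier board into its docking notches

### The arm

A 6-joint arm with a two-finger parallel gripper is mounted at the origin on a cart in front of the work surface, level with it; the furniture and walls round the work are solid. World frame = base frame: x ahead of the robot, y to its left, z up, the work surface at z = 0. Lengths are in m, angles in degrees, forces in N, time in s.
With the tool pointing down it reaches from about 0.325 to 0.85 m from the base axis. Payload 15.5 kg.
Tool frame: the origin (TCP) lies on the centre line of the jaws, within the pads' length; the fingertips stand 25 mm ahead of it and the grasp point (between the pads) lies 6 mm ahead of it; z points along the fingers, x is the direction in which the jaws open and shut, and the axes are right-handed (so a half turn about z gives the same grasp; the last joint's range is limited). The gripper opens to 91 mm and grips with 3 to 60 N. Pads are 32 mm wide; open, the fingers measure 118 mm over their backs; the gripper's body (76 mm by 178 mm) begins 60 mm behind the grasp point.
Start: joints at [-71.133, 28.281, 77.091, -0, 74.628, -5.472], TCP at [0.258, -0.569, 0.239] pointing down, gripper open.
Joint ranges: [-166.48, 166.48], [-47.26, 123.95], [12.59, 153.08], [-70.14, 250.14], [6.76, 159.57], [-176.63, 176.63]. Speed limits (degrees/s): [108.29, 108.29, 147.25, 172.46, 172.46, 172.46].

### API

Orientations are given as a 3x3 rotation matrix whose columns are the frame's x, y, z axes.
In Python, from station import env gives the robot as it stands.
- The arm moves only by the tool drive_tool, never from a script. Its argument "commands" is a list of rows, each a list of 3 entries, a list of its own where there are three numbers: the turn, a rotation vector about the world's x, y, z in degrees, then the shift along the world's x, y, z in units of 40 mm (1.0 is 40 mm), then the closure, from 0 (fully open) to 1 (shut). A call has 1 to 10 rows; each row shifts and turns the commanded pose from where the row before left it; what a row does not reach is not made up. A row lasts 1/10 s, in which the tool goes at most 50 mm and 8.59 degrees, less where a joint would pass 70% of its speed; a pose out of reach is approached as far as the arm can. A call is refused whole if a number of a shift passes 1 or a number of a turn 8.59, either way. A call with a gripper value outside its range is refused whole. The fingers move at their own pace and stop on an object; "force" is the grip in N (left out, the last holds). Time passes only in rows, so rows that do not move let the fingers close. It gives the time, the measured TCP pose, the force and the opening at its end, in the units of the state.
- env.get_obs(): the state, without advancing time (a new reading comes with each control period).
- env.grab_frame(name): name is "side" or "top" or "wrist"; returns the picture (400x640x3 uint8, red, green, blue); there is no depth.
- env.camera_model(name): a dict with "vfov" (degrees; the focal length in pixels is half the picture's height over the tangent of half this angle, whatever the lens; pixels are square), "cx", "cy" (the principal point, pixels), "R" (3x3) and "t" (3): a world point X has camera coordinates R X + t. Camera axes: x right, y down, z forward; pixel columns grow to the right and rows downward; lengths in m; the calibration is good to about 2 mm. The wrist camera is an equidistant fisheye: a pixel r from the principal point sees the ray r / f radians off the axis. A picture is of the moment at which its call begins: read the wrist's pose just before it. camera_model takes no time and is no camera call; for the wrist camera it gives the pose at the moment of the call.
- env.close_job(): hands the job in, once; it reports no verdict.
The state is a dict: "time_s": time; "joint_positions": joint angles; "qd": joint speeds; "effort": joint torques, N m; "tcp_pos": TCP position; "eef_rot": TCP orientation; "force": force on the tool from outside, world axes, zero at the start; "wrist_torque": the same for the moment, N m; "opening": opening from 0.0 (shut) to 1.0 (fully open).
Only numpy, scipy, OpenCV 4.12 (cv2) and the standard library are available. Lean on these libraries where they do the work, as an engineer would, in place of code of your own. Each camera call takes 0.05 s, during which the arm holds its last target. There are 200 camera calls.

### The job

Push the white carrier board, with the dish of electrode discs riding on it, along the rails of its station until you feel it drop into the locating notches at the far end, then stop and leave it seated flat there. Only push with the fingertips: do not lift the board, do not force it once it has dropped, and do not touch the dish. Leave the vial and the weight beside the station as they stand.

Things in the scene. Friction and masses are not known exactly. Their poses are not given: they have to be found in the camera images.
- station: Fixed docking station: grey-painted base 330 x 150 x 6 mm with two dark steel rails and a black fence outside each. Origin on the worktop (z = 0) under the place where the board's centre must end; +x is the sliding direction, y across, z up. Base from x = -210 to +120 mm. Fences: inner faces at y = +-63.5 mm, outer +-71.5 mm, tops 32 mm above the worktop.
- dock (a point): Where the board's origin lies when docked: station origin plus 14 mm up. Same axes as the station.
- notch_far (a point): Midway between the far notches of the two rails, on the notch floor: station x = +65 mm, z = 14 mm. Rails are 18 mm wide at y = +-45 mm, tops at z = 20 mm, x = -205 to +115 mm. Each has two notches, 14 mm wide and 6 mm deep, at x = -65 and +65 mm. No end stop: the notches alone locate the board.
- board: Loose white plastic board, 160 (x, along rails) x 124 x 18 mm thick, on two cross cleats 10 mm wide, 8 mm high, at x = -65 and +65 mm; about 0.35 kg. Origin at the feet of the cleats, centred; +x toward the dock. Starts riding on the rail tops (origin z = 20 mm), 50 to 100 mm short of the dock; drops 6 mm when docked (z = 14 mm). Friction 2 to 6 N, peaks to 10 N as it starts; in the notches 2 mm play each way, then a hard stop.
- board_push (a point): Centre of the board's flat upright rear face (its -x face, 124 mm wide, the one to push on), 17 mm above the board's origin. The face spans z = 28 to 46 mm above the worktop while riding and 22 to 40 mm once dropped.
- dish: Loose shallow clear round dish, 60 mm across, 12 mm high, with three electrode discs, lying on the board's top near its middle. Origin at the centre of its underside, 26 mm above the board's origin.
- vial: Small glass vial with black cap, 21 mm across, 53 mm tall, standing on the worktop left (+y) of the station. Origin at the centre of its foot. A bystander.
- weight: Small brass-coloured weight with a knob, 22 mm across, 26 mm tall, standing on the worktop right (-y) of the station. Origin at the centre of its foot. A bystander.
Mind the look-alikes: they are no part of the job. Of the things like the board, leave any that is red; of the rest the larger one is meant.

How it is judged (in metres and radians):
On the way:
1. the board has been slid along the rails and has dropped into the notches (x of board in the frame of station between -0.004 and 0.004 m and y of board in the frame of station between -0.005 and 0.005 m and z of board in the frame of station between 0.011 and 0.0165 m and angle between board's own z axis and vertical below 0.03 rad), for 0.2 s.
At the end, for the whole second after the job is handed in: The board rests in the notches: its origin within 4 mm along and 5 mm across the dock, at 11 to 16.5 mm above the station's underside, tilted less than 0.03 rad, at rest; the dish still lies flat on the board, its centre within 60 mm along and 50 mm across of the board's centre (all of step 1 and x of dish in the frame of board between -0.06 and 0.06 m and y of dish in the frame of board between -0.05 and 0.05 m and z of dish in the frame of board between 0.022 and 0.031 m and linear speed of each of board, dish below 0.01 m/s); the robot touches nothing.
It fails at once if the board is lifted more than 8 mm off the rails, or tipped by more than 0.2 rad (z of board in the frame of station above 0.028 m or angle between board's own z axis and vertical above 0.2 rad).
It fails at once if the board is forced: the fingers press on it with more than 45 N (contact force between the fingers and board above 45 N).
It fails at once if the robot touches the dish with more than 0.5 N (contact force between any of the arm, the fingers and dish above 0.5 N).
It fails at once if the dish is lifted off the board (z of dish in the frame of board above 0.036 m).
It fails at once if a bystander is moved more than 20 mm or tipped ((distance of vial from where it was at the start of the episode above 0.02 m or angle between vial's own z axis and vertical above 0.5 rad) or (distance of weight from where it was at the start of the episode above 0.02 m or angle between weight's own z axis and vertical above 0.5 rad)).
It also fails if it takes over 35 s, if anything falls off the work surface, if the arm or the gripper's body presses on something with over 40 N, if the wrist force passes 120 N, or if a joint passes its speed limit or range.

## Working session

There is one attempt and no reset: what is moved stays moved. The work goes in short steps, Python scripts to look and compute and a tool call to move; the robot and the scene stay as the last step left them, time stands still between calls to the robot, and variables do not carry over. Pictures are saved under pics/ and viewed, about 8 in all and at most 12, crops included, and the job is handed in when it is done.

Besides the shell and the picture viewer there is one more tool, called after "Call:" as name([rows], argument=value, ...), one row to a line, values as JSON. drive_tool: Moves the arm, as the interface text tells. Its arguments: {"type":"object","properties":{"commands":{"type":"array"},"force":{"type":"number"}},"required":["commands"]}

```bash
mkdir -p pics; cat > h.py <<'E'
import numpy as np,cv2
from station import env
def grab(n,f):
    m=env.camera_model(n); im=env.grab_frame(n); cv2.imwrite('pics/'+f,im[:,:,::-1]); return m,im
def ray(m,u,v):
    f=200/np.tan(np.radians(m['vfov'])/2); R=np.array(m['R']);t=np.array(m['t'])
    d=np.array([(u-m['cx'])/f,(v-m['cy'])/f,1]); return -R.T@t, R.T@d
def plane(m,u,v,z):
    o,d=ray(m,u,v); return o+d*(z-o[2])/d[2]
def proj(m,X):
    f=200/np.tan(np.radians(m['vfov'])/2); c=np.array(m['R'])@np.array(X)+np.array(m['t']); return f*c[0]/c[2]+m['cx'],f*c[1]/c[2]+m['cy']
E
python3 - <<'E'
from h import *
for n in('top','side'):
    m,im=grab(n,n+'1.png'); print(n,m['vfov'],-np.array(m['R']).T@np.array(m['t']),np.array(m['R'])[2])
a=cv2.imread('pics/top1.png')
o=env.get_obs();print(o['time_s'],o['tcp_pos'],o['eef_rot'],o['force'],o['opening'])
E
```

```text
top 44.002733827985466 [0.49856122 0.04790126 1.11252216] [ 0.10153284 -0.02568851 -0.99450047]
side 54.559299583727054 [0.62695951 0.68517731 0.59798147] [-0.01434248 -0.76787792 -0.64043563]
0.1 [ 0.25748029 -0.56915627  0.23838184] [[ 4.12102879e-01 -9.11137259e-01 -3.36035190e-04]
 [-9.11136649e-01 -4.12102995e-01  1.06251588e-03]
 [-1.10657891e-03 -1.31691875e-04 -9.99999379e-01]] [0.74150595 0.96687549 0.29790545] 1.0009256725987716
```

View pics/top1.png

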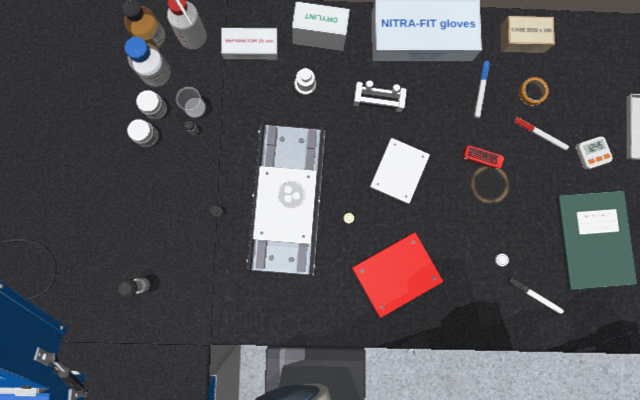

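View pics/side1.png

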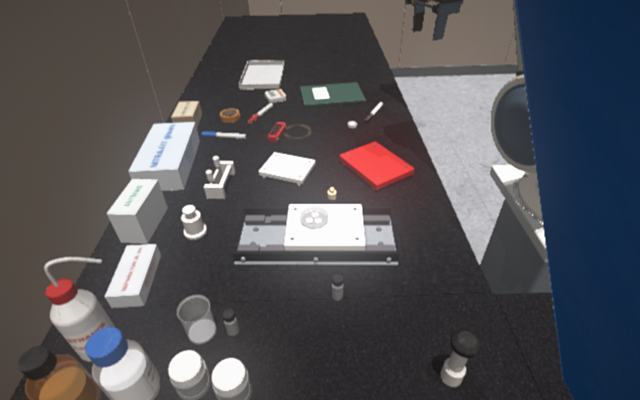

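The top view shows three board-like things: white on rails (290,205), smaller loose white (400,170) and red (398,275). The one on the rails is the larger of the non-red ones, so it is the one meant. The vial is at (216,211) and the weight at (348,217). Next I measure the station and board and confirm in a crop.

```bash
cat > meas.py <<'E'
from h import *
def board(m,im,z=0.046):
    hsv=cv2.cvtColor(im,cv2.COLOR_RGB2HSV); k=((hsv[...,2]>205)&(hsv[...,1]<25)).astype(np.uint8)
    k[:, :235]=0;k[:,335:]=0;k[:110]=0;k[290:]=0
    k=cv2.morphologyEx(k,cv2.MORPH_OPEN,np.ones((5,5)))
    c=max(cv2.findContours(k,0,2)[0],key=cv2.contourArea)
    P=np.array([plane(m,u,v,z)[:2] for u,v in c[:,0]],np.float32)*1000
    return cv2.minAreaRect(P),cv2.boxPoints(cv2.minAreaRect(P))
E
python3 - <<'E'
from meas import *
m,im=grab('top','top2.png')
r,b=board(m,im);print(r);print(b)
hsv=cv2.cvtColor(im,cv2.COLOR_RGB2HSV)
k=((hsv[...,2]>110)).astype(np.uint8);k[:,:240]=0;k[:,335:]=0;k[:115]=0;k[285:]=0
c=max(cv2.findContours(k,0,2)[0],key=cv2.contourArea)
P=np.array([plane(m,u,v,.006)[:2] for u,v in c[:,0]],np.float32)*1000
print('base',cv2.minAreaRect(P),cv2.boxPoints(cv2.minAreaRect(P)))
for n,u,v,z in(('vial',216,211,.05),('weight',348,217,.02)):print(n,plane(m,u,v,z))
cv2.imwrite('pics/crop.png',cv2.resize(im[110:290,200:370,::-1],None,fx=3.3,fy=3.3,interpolation=cv2.INTER_CUBIC))
E
```

```text
((608.2030029296875, 94.7760009765625), (122.92914581298828, 163.98556518554688), 87.1004638671875)
[[523.206     37.53771 ]
 [686.9816    29.242527]
 [693.2      152.0143  ]
 [529.4244   160.30948 ]]
base ((625.7024536132812, 95.84208679199219), (131.5663299560547, 329.4482116699219), 87.16919708251953) [[457.93054   38.274384]
 [786.97675   22.004013]
 [793.47437  153.40979 ]
 [464.42816  169.68016 ]]
vial [0.58834302 0.24128105 0.05      ]
weight [ 0.58659178 -0.04491496  0.02      ]
```

View pics/crop.png

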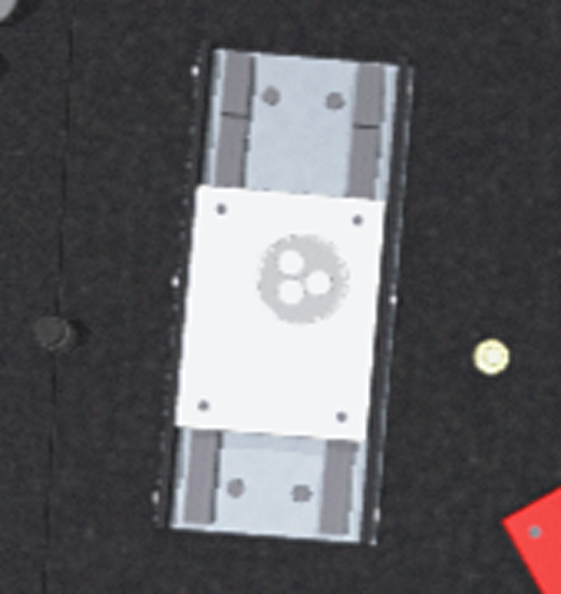

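The crop confirms the larger white board on the rails, with the dish near its middle. The far notches show at crop (235,115)/(366,127), so +x points up the image. Station: origin ≈ (0.671, 0.094), yaw −2.8°. The board is about 61 mm short of the dock. I move to a point above and behind its rear face, jaws across and partly closed.

Call:
drive_tool([
  [[0,0,-1.6],[0.35,0.99,0],0.34],
  [[0,0,-1.6],[0.35,0.99,0],0.34],
  [[0,0,-1.6],[0.35,0.99,0],0.34],
  [[0,0,-1.6],[0.35,0.99,0],0.34],
  [[0,0,-1.6],[0.35,0.99,0],0.34],
  [[0,0,-1.6],[0.35,0.99,0],0.34],
  [[0,0,-1.6],[0.35,0.99,0],0.34],
  [[0,0,-1.6],[0.35,0.99,0],0.34],
  [[0,0,-1.6],[0.35,0.99,0],0.34],
  [[0,0,-1.6],[0.35,0.99,0],0.34],
])

```text
time_s: 1.15
tcp_pos: [0.3978, -0.1718, 0.239]
eef_rot: [[0.144, -0.99, 0.0], [-0.99, -0.144, -0.0], [0.0, -0.0, -1.0]]
force: [0.7, -0.4, -0.0]
opening: 0.659
```

Call:
drive_tool([
  [[0,0,-1.6],[0.35,0.99,0],0.34],
  [[0,0,-1.6],[0.35,0.99,0],0.34],
  [[0,0,-1.6],[0.35,0.99,-0.3],0.34],
  [[0,0,-1.6],[0.35,0.99,-0.5],0.34],
  [[0,0,-1.6],[0.35,0.99,-0.5],0.34],
  [[0,0,-1.6],[0.35,0.99,-0.5],0.34],
  [[0,0,-1.5],[0.32,0.94,-0.4],0.34],
  [[0,0,0],[0,0,0],0.34],
  [[0,0,0],[0,0,0],0.34],
])

```text
time_s: 2.05
tcp_pos: [0.4941, 0.1023, 0.1504]
eef_rot: [[-0.046, -0.999, -0.001], [-0.999, 0.046, -0.0], [0.0, 0.001, -1.0]]
force: [-0.8, -0.0, 0.8]
opening: 0.656
```

```bash
python3 - <<'E'
from meas import *
o=env.get_obs();print(o['time_s'],o['tcp_pos'],o['eef_rot'],o['force'],o['opening'])
grab('side','side2.png'); m,im=grab('wrist','wrist1.png'); print(m)
a=cv2.imread('pics/side2.png')[130:330,160:480];b=cv2.imread('pics/wrist1.png')
cv2.imwrite('pics/both.png',np.vstack([cv2.resize(a,(480,300)),cv2.resize(b,(480,300))]))
E
```

```text
2.05 [0.49405627 0.10233583 0.15040004] [[-4.60243631e-02 -9.98939536e-01 -1.24959202e-03]
 [-9.98940275e-01  4.60246881e-02 -2.32603044e-04]
 [ 2.89868460e-04  1.23756239e-03 -9.99999192e-01]] [-0.81432721 -0.0210293   0.82283332] 0.6564156425343676
{'vfov': 65.70646984690485, 'cx': 314.9401466579076, 'cy': 199.91415267948267, 'R': array([[-4.58197803e-02, -9.98949711e-01, -1.50604804e-04],
       [-9.67829072e-01,  4.43550010e-02,  2.47668167e-01],
       [-2.47401364e-01,  1.14938607e-02, -9.68844908e-01]]), 't': array([0.12461097, 0.46779669, 0.42544803])}
```

View pics/both.png

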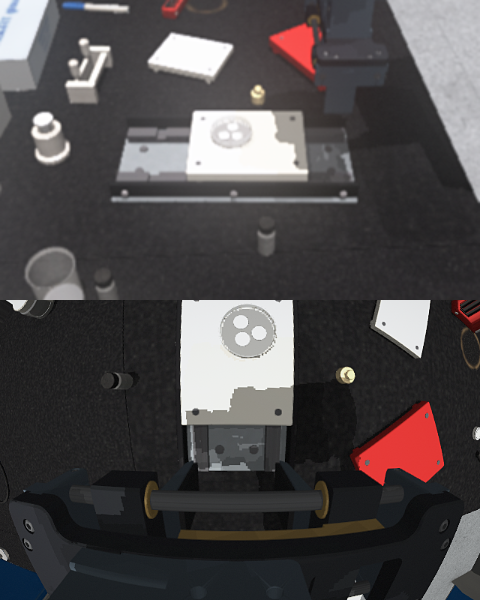

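The wrist view shows the board ahead of the open fingers, with the lower edge of its rear face at about half-scale (237,424). The tool is roughly centred between the fences. I cast that edge through the fisheye and look for the two fences.

```bash
cat >> h.py <<'E'
def fray(m,u,v):
    f=200/np.tan(np.radians(m['vfov'])/2); x,y=(u-m['cx'])/f,(v-m['cy'])/f; r=np.hypot(x,y)+1e-12
    R=np.array(m['R']);t=np.array(m['t']); return -R.T@t, R.T@np.array([x/r*np.sin(r),y/r*np.sin(r),np.cos(r)])
def fplane(m,u,v,z):
    o,d=fray(m,u,v); return o+d*(z-o[2])/d[2]
O=np.array([.6706,.0936]);a=np.radians(-2.83);S=np.array([[np.cos(a),np.sin(a)],[-np.sin(a),np.cos(a)]])
def st(p): return S@(np.array(p)[:2]-O)*1000
E
python3 - <<'E'
from h import *
m=env.camera_model('wrist');print('tcp',st(env.get_obs()['tcp_pos']))
for n,u,v,z in(('rearlow L',242,166,.028),('rearlow R',390,167,.028),('top L',242,150,.046),('top R',390,150,.046)):print(n,st(fplane(m,u,v,z)))
im=cv2.imread('pics/wrist1.png');cv2.imwrite('pics/w1c.png',cv2.resize(im[120:260,210:420],None,fx=3.5,fy=3.5,interpolation=cv2.INTER_CUBIC))
E
```

```text
tcp [-176.53397724   -1.21444001]
rearlow L [-144.48940454   64.35559697]
rearlow R [-145.01882293  -67.56709062]
top L [-128.61087825   59.53321001]
top R [-128.2529805  -62.4851033]
```

View pics/w1c.png

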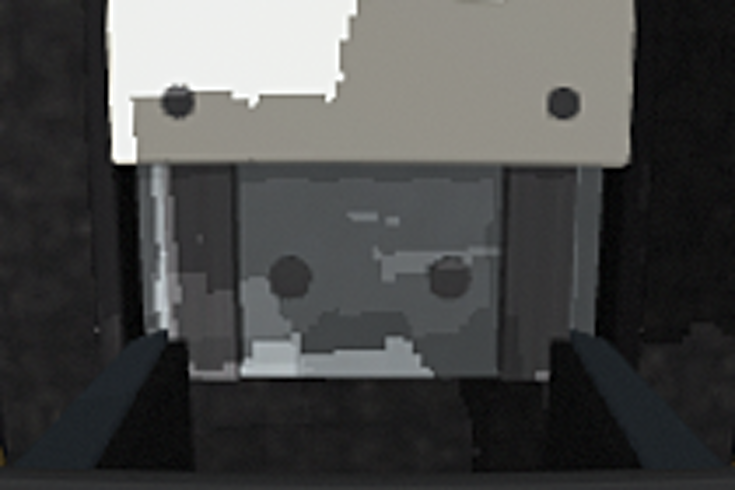

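The rear top edge is level in the crop (row 163) and the fingers straddle the centre line. I descend behind the board, tips about 5 mm above the rails, and creep towards it.

Call:
drive_tool([
  [[0,0,0],[0,0,-0.6],0.34],
  [[0,0,0],[0,0,-0.7],0.34],
  [[0,0,0],[0,0,-0.7],0.34],
  [[0,0,0],[0,0,-0.4],0.34],
  [[0,0,0],[0,0,-0.1],0.34],
  [[0,0,0],[0.1,-0.005,0],0.34],
  [[0,0,0],[0.1,-0.005,0],0.34],
  [[0,0,0],[0.1,-0.005,0],0.34],
  [[0,0,0],[0,0,0],0.34],
])

```text
time_s: 3.05
tcp_pos: [0.5077, 0.1011, 0.0517]
eef_rot: [[-0.048, -0.999, 0.002], [-0.999, 0.048, 0.0], [-0.0, -0.002, -1.0]]
force: [0.2, 0.3, -0.3]
opening: 0.661
```

```bash
python3 - <<'E'
from h import *
o=env.get_obs();print(o['time_s'],o['tcp_pos'],st(o['tcp_pos']),o['force'])
im=env.grab_frame('side');s=im[190:280,220:420,::-1]
cv2.imwrite('pics/s3.png',cv2.resize(s,None,fx=3.5,fy=3.5,interpolation=cv2.INTER_CUBIC))
E
```

```text
3.05 [0.50766252 0.1010846  0.05172891] [-163.10830095   -0.56919295] [ 0.15402414  0.27558266 -0.3347537 ]
```

View pics/s3.png

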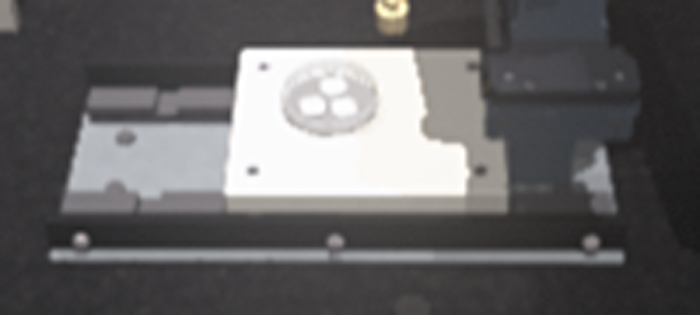

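Fingers sit just behind the rear face, clear of fences and dish. I start pushing slowly.

Call:
drive_tool([
  [[0,0,0],[0.05,-0.0025,0],0.34],
  [[0,0,0],[0.05,-0.0025,0],0.34],
  [[0,0,0],[0.05,-0.0025,0],0.34],
  [[0,0,0],[0.05,-0.0025,0],0.34],
  [[0,0,0],[0.05,-0.0025,0],0.34],
  [[0,0,0],[0.05,-0.0025,0],0.34],
  [[0,0,0],[0.05,-0.0025,0],0.34],
  [[0,0,0],[0.05,-0.0025,0],0.34],
  [[0,0,0],[0.05,-0.0025,0],0.34],
  [[0,0,0],[0.05,-0.0025,0],0.34],
])

```text
time_s: 4.1
tcp_pos: [0.525, 0.1002, 0.0508]
eef_rot: [[-0.048, -0.999, -0.003], [-0.999, 0.048, -0.0], [0.0, 0.003, -1.0]]
force: [-7.9, 1.1, 6.4]
opening: 0.663
```

Call:
drive_tool([
  [[0,0,0],[0.05,-0.0025,0],0.34],
  [[0,0,0],[0.05,-0.0025,0],0.34],
  [[0,0,0],[0.05,-0.0025,0],0.34],
  [[0,0,0],[0.05,-0.0025,0],0.34],
  [[0,0,0],[0.05,-0.0025,0],0.34],
])

```text
time_s: 4.6
tcp_pos: [0.535, 0.0997, 0.0508]
eef_rot: [[-0.048, -0.999, -0.003], [-0.999, 0.048, -0.0], [0.0, 0.003, -1.0]]
force: [-8.3, 0.5, 5.6]
opening: 0.66
```

```bash
python3 - <<'E'
from meas import *
o=env.get_obs();print(o['time_s'],st(o['tcp_pos']),o['force'])
m,im=grab('side','s4.png')
cv2.imwrite('pics/s4c.png',cv2.resize(im[190:280,220:420,::-1],None,fx=3.5,fy=3.5,interpolation=cv2.INTER_CUBIC))
E
```

```text
4.6 [-135.73258555   -0.63617481] [-8.33289721  0.53057508  5.59023317]
```

View pics/s4c.png

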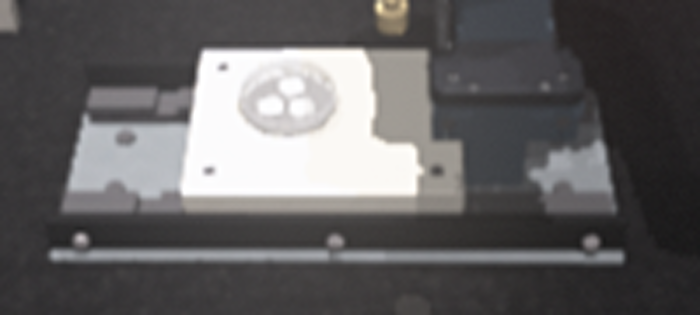

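The board slides evenly and the dish rides along. Force is about 8 N and about 40 mm remain. I continue at 2 mm per row, then slow down.

Call:
drive_tool([
  [[0,0,0],[0.05,-0.0025,0],0.34],
  [[0,0,0],[0.05,-0.0025,0],0.34],
  [[0,0,0],[0.05,-0.0025,0],0.34],
  [[0,0,0],[0.05,-0.0025,0],0.34],
  [[0,0,0],[0.05,-0.0025,0],0.34],
  [[0,0,0],[0.05,-0.0025,0],0.34],
  [[0,0,0],[0.05,-0.0025,0],0.34],
  [[0,0,0],[0.05,-0.0025,0],0.34],
  [[0,0,0],[0.05,-0.0025,0],0.34],
  [[0,0,0],[0.05,-0.0025,0],0.34],
])

```text
time_s: 5.65
tcp_pos: [0.5553, 0.0987, 0.0507]
eef_rot: [[-0.048, -0.999, -0.002], [-0.999, 0.048, -0.0], [0.0, 0.002, -1.0]]
force: [-7.4, 0.1, 4.0]
opening: 0.66
```

Call:
drive_tool([
  [[0,0,0],[0.05,-0.0025,0],0.34],
  [[0,0,0],[0.05,-0.0025,0],0.34],
  [[0,0,0],[0.05,-0.0025,0],0.34],
  [[0,0,0],[0.025,-0.00125,0],0.34],
  [[0,0,0],[0.025,-0.00125,0],0.34],
])

```text
time_s: 6.15
tcp_pos: [0.5633, 0.0983, 0.0507]
eef_rot: [[-0.048, -0.999, -0.002], [-0.999, 0.048, -0.0], [0.0, 0.002, -1.0]]
force: [-6.9, -0.2, 6.0]
opening: 0.66
```

Call:
drive_tool([
  [[0,0,0],[0.025,-0.00125,0],0.34],
  [[0,0,0],[0.025,-0.00125,0],0.34],
  [[0,0,0],[0.025,-0.00125,0],0.34],
  [[0,0,0],[0.025,-0.00125,0],0.34],
])

```text
time_s: 6.55
tcp_pos: [0.5673, 0.0981, 0.0507]
eef_rot: [[-0.048, -0.999, -0.002], [-0.999, 0.048, -0.0], [0.0, 0.002, -1.0]]
force: [-6.4, -0.3, 3.8]
opening: 0.661
```

```bash
python3 - <<'E'
from meas import *
o=env.get_obs();print(o['time_s'],st(o['tcp_pos']),o['force'])
E
```

```text
6.55 [-103.37503568   -0.59314015] [-6.37879963 -0.32823581  3.84431025]
```

Call:
drive_tool([
  [[0,0,0],[0.025,-0.00125,0],0.34],
  [[0,0,0],[0.025,-0.00125,0],0.34],
  [[0,0,0],[0.025,-0.00125,0],0.34],
])

```text
time_s: 6.85
tcp_pos: [0.5706, 0.0979, 0.0507]
eef_rot: [[-0.048, -0.999, -0.002], [-0.999, 0.048, -0.0], [0.0, 0.002, -1.0]]
force: [-3.2, 0.0, 0.6]
opening: 0.661
```

Call:
drive_tool([
  [[0,0,0],[0.025,-0.00125,0],0.34],
  [[0,0,0],[0,0,0],0.34],
])

```text
time_s: 7.05
tcp_pos: [0.5725, 0.0978, 0.0508]
eef_rot: [[-0.048, -0.999, -0.0], [-0.999, 0.048, 0.0], [0.0, 0.0, -1.0]]
force: [-1.9, -0.7, -1.3]
opening: 0.66
```

Call:
drive_tool([
  [[0,0,0],[0.025,-0.00125,0],0.34],
  [[0,0,0],[0,0,0],0.34],
])

```text
time_s: 7.25
tcp_pos: [0.5734, 0.0978, 0.0508]
eef_rot: [[-0.048, -0.999, -0.0], [-0.999, 0.048, -0.0], [0.0, 0.0, -1.0]]
force: [-1.7, -0.2, -1.4]
opening: 0.654
```

The push force fell from 6.4 N to about 2 N, so the board may have dropped. I look before going on.

```bash
python3 - <<'E'
from meas import *
o=env.get_obs();print(o['time_s'],st(o['tcp_pos']),o['force'])
m,im=grab('side','s5.png')
cv2.imwrite('pics/s5c.png',cv2.resize(im[190:280,220:420,::-1],None,fx=3.5,fy=3.5,interpolation=cv2.INTER_CUBIC))
# predicted near-left top corner (station x=80,y=62) for docked/riding
for x in(-4,-2,0,2):
  for z in(.040,.046):
    p=[S.T@(np.array([x+sx,62-1])/1000)+O for sx in(80,-80)]
    print(x,z,[((np.array(proj(m,[*q,z]))-[220,190])*3.5).round(1) for q in p])
E
```

```text
7.25 [-97.27673194  -0.6295323 ] [-1.74553902 -0.21536629 -1.42189094]
-4 0.04 [array([120. , 198.9]), array([403.7, 199.4])]
-4 0.046 [array([118.6, 191.5]), array([403.8, 192. ])]
-2 0.04 [array([116.4, 198.9]), array([400.1, 199.4])]
-2 0.046 [array([115.1, 191.5]), array([400.2, 192. ])]
0 0.04 [array([112.9, 198.9]), array([396.6, 199.4])]
0 0.046 [array([111.5, 191.5]), array([396.6, 191.9])]
2 0.04 [array([109.4, 198.9]), array([393. , 199.4])]
2 0.046 [array([108. , 191.5]), array([393. , 191.9])]
```

View pics/s5c.png

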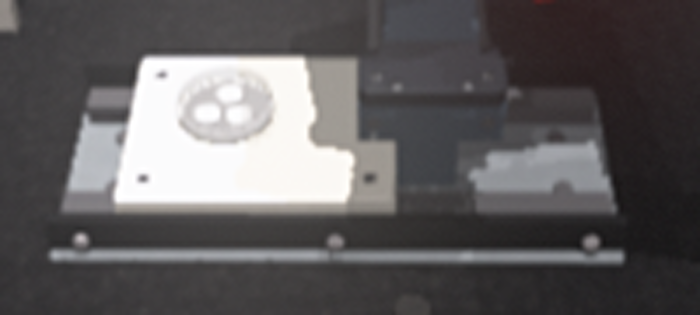

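The board has dropped: its near top edge moved from crop row 194 to 203, where 7 px was predicted for 6 mm, and its far edge from 47 to 56. Its corner is at x≈115, which matches about 0 to −2 mm from the dock. I stop pushing and back off straight, then up.

Call:
drive_tool([
  [[0,0,0],[-0.05,0.0025,0],0.34],
  [[0,0,0],[-0.2,0.01,0],0.34],
  [[0,0,0],[-0.4,0.02,0],0.34],
  [[0,0,0],[-0.4,0.02,0],0.34],
  [[0,0,0],[-0.3,0.015,0.2],0.34],
  [[0,0,0],[0,0,0.7],0.34],
  [[0,0,0],[0,0,0.9],0.34],
  [[0,0,0],[0,0,0.9],0.34],
  [[0,0,0],[-0.5,0,0.5],0.34],
  [[0,0,0],[0,0,0],0.34],
])

```text
time_s: 8.3
tcp_pos: [0.4986, 0.1007, 0.182]
eef_rot: [[-0.048, -0.999, 0.004], [-0.999, 0.048, 0.0], [-0.001, -0.004, -1.0]]
force: [-0.8, 0.3, -0.6]
opening: 0.66
```

```bash
python3 - <<'E'
from meas import *
o=env.get_obs();print(o['time_s'],st(o['tcp_pos']),o['force'])
m,im=grab('side','s6.png');mt,it=grab('top','t6.png')
r,b=board(mt,it,.040);print(r,st(np.array(r[0])/1000),[st(q/1000) for q in b])
a=cv2.resize(im[190:280,220:420,::-1],(700,315),interpolation=cv2.INTER_CUBIC)
c=cv2.resize(it[110:290,200:370,::-1],(265,280))
c=cv2.copyMakeBorder(c,0,0,0,435,0);cv2.imwrite('pics/f.png',np.vstack([a,c]))
E
```

```text
8.3 [-172.10233435   -1.40131533] [-0.78818949  0.34507058 -0.6482375 ]
((498.18853759765625, 127.25261688232422), (145.2507781982422, 141.3295440673828), 2.6126174926757812) [-173.8627151    25.09914917] [array([-252.86313183,   88.55690954]), array([-239.45822629,  -52.13547379]), array([-94.86229317, -38.35860527]), array([-108.2671989 ,  102.33378178])]
```

View pics/f.png

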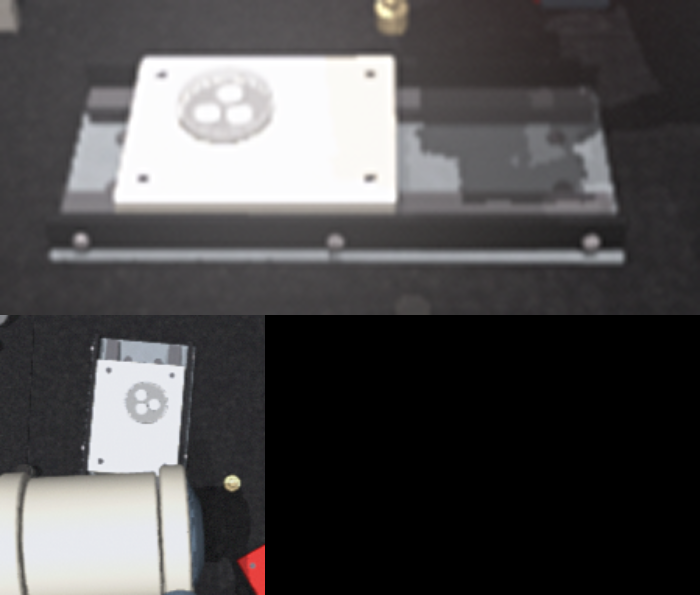

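The board sits level: near-edge corners at (115,203) and (396,204), where docked at x=0 predicts 113 and 397. The dish is flat near the middle, the arm is clear and the weight is in place. The top-view number is invalid because the arm covers the board there. Handing in.

```bash
python3 -c "
from station import env
print(env.close_job())"
```

```text
the job is handed in; nothing more can be done
None
```

I pushed the larger white board about 60 mm along the rails with both fingertips on its rear face. I stopped when it dropped into the notches, backed the arm clear and handed the job in at about 8.4 s of the 35 s allowed.

- **Drop:** the push force fell from about 6–8 N to about 2 N. In the side view the board's edges moved down by about 9 pixels, where roughly 7 were expected for a 6 mm drop.
- **Final position:** in the side view the board sits level, about 0.5 mm from the dock along the rails. The dish lies flat on it near the middle and the gripper touches nothing.
- **Bystanders:** I never came near the vial or the weight. The weight is in its place in the last pictures. The vial was not visible in them, so I did not check it at the end.
- **Failed check:** the last top-view measurement of the board was invalid because the arm covered part of it. The final position rests on the side view alone, and the sideways offset was not measured again after the drop.

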